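# Touch the matching radius leaf to a pipe end

## Task

Gauge the upright grey pipe end on the bench: of the three steel radius leaves, take the one whose hollow edge has the same radius as the outside of the pipe, lay it flat on the bench and press its hollow against the pipe wall until it seats without rocking. Let go and leave it lying there, hugging the pipe; leave the other two leaves where they lie.

Things in the scene. Friction and masses are not known exactly. Their poses are not given: they have to be found in the camera images.
- pipe_end: Short grey plastic pipe standing upright on the bench, bolted down from inside and closed by a black plug a little below its rim; fixed. Outside diameter 80 mm (radius 40 mm), height 55 mm. Origin on its axis at bench height, z up. Its wall can be reached from the robot's side; small fittings may lie close behind it.
- leaf_a: Steel leaf lying flat, 8 mm thick, 86 mm wide (y), back at x = -26 mm; shallow hollow edge, radius 62 mm: deepest at x = 39 mm, horns to x = 50 mm at y = -35 and +35 mm. Grip block on top: 36 (x) by 18 (y) mm, z 8 to 50 mm. Origin: underside, below the block's middle; z up; working edge faces +x. Loose, 0.2 to 0.4 kg.
- leaf_b: Steel leaf lying flat, 8 mm thick, 86 mm wide (y), back at x = -26 mm; deep hollow edge, radius 40 mm: deepest at x = 30 mm, horns to x = 50 mm at y = -35 and +35 mm; arc centre (pipe axis when seated) at x = 70 mm, y = 0. Grip block on top: 36 (x) by 18 (y) mm, z 8 to 50 mm. Origin: underside, below the block's middle; z up; working edge faces +x. Loose, 0.2 to 0.4 kg.
- leaf_c: Steel leaf lying flat, 8 mm thick, 86 mm wide (y), back at x = -26 mm; rounded, bulging nose of radius 40 mm instead of a hollow: tip at x = 50 mm, falling back to x = 30 mm at y = -35 and +35 mm. Grip block on top: 36 (x) by 18 (y) mm, z 8 to 50 mm. Origin: underside, below the block's middle; z up; working edge faces +x. Loose, 0.2 to 0.4 kg.
There are look-alikes about, which are no part of the job. Leave any red look-alike of the leaf_b alone.

How it is judged:
By the outcome, as a careful person would: the job done as asked, in the order asked, and still so for the second after the job is handed in, with the robot touching nothing.
It also fails if it takes over 40 s, if anything falls off the work surface, if the arm or the gripper's body presses on something with over 40 N, if the wrist force passes 120 N, or if a joint passes its speed limit or range.

## Robot

A 7-joint arm with a two-finger parallel gripper is mounted at the origin on a cart in front of the work surface, level with it; the furniture and walls round the work are solid. World frame = base frame: x ahead of the robot, y to its left, z up, the work surface at z = 0. Lengths are in mm, angles in rad, forces in N, time in s.
With the tool pointing down it reaches from about 350 to 900 mm from the base axis. Payload 7.2 kg.
Tool frame: the origin (TCP) lies between the finger pads; the fingertips stand 25 mm ahead of it and the grasp point (between the pads) lies 6 mm ahead of it; z points along the fingers, x is the direction in which the jaws open and shut, and the axes are right-handed (so a half turn about z gives the same grasp; the last joint's range is limited). The gripper opens to 85 mm and grips with 20 to 120 N. Pads are 22 mm wide; open, the fingers measure 114 mm over their backs; the gripper's body (76 mm by 85 mm) begins 54 mm behind the grasp point. The pads swing forward as they close: fully open they stand 13 mm farther back than shut.
Start: joints at [1.04, 0.411, -0.013, 1.596, 0.006, 1.134, -0.082], TCP at [279.023, -559.262, 256.297] pointing down, gripper open.
Joint ranges: [-2.95, 2.95], [-0.29, 1.99], [-1.47, 1.44], [0.14, 2.54], [-1.03, 4.17], [0.13, 1.85], [-2.86, 2.86]. Speed limits (rad/s): [2.39, 2.39, 3.01, 3.01, 3.14, 3.14, 3.14].

## Interface

Orientations are given as a unit quaternion [x, y, z, w].
In Python, from workcell import arm gives the robot as it stands. The module is installed in compiled form; this text tells all that it offers.
- The arm moves only by the tool servo_tool, never from a script. Its argument "motion" is a list of rows, each an object of numbers: "tx", "ty", "tz": the shift along the tool's x, y, z in cm; "rx", "ry", "rz": the turn, a rotation vector about the tool's x, y, z in rad; "gripper": the opening, from 0 (shut) to 1 (fully open). A call has 1 to 5 rows; each row is the pose to reach, as a shift and turn from the pose commanded when the call began, along the tool's axes at that moment; what a row does not reach only later rows make up. A row lasts 1/12 s, in which the tool goes at most 41.7 mm and 7.16 degrees, less where a joint would pass 70% of its speed; a pose out of reach is approached as far as the arm can. A call with a gripper value outside its range is refused whole. The fingers move at their own pace and stop on an object; "newtons" is the grip in N (left out, the last holds). Time passes only in rows, so rows that repeat a pose let the fingers close. It gives the time, the measured TCP pose, the force and the opening at its end, in the units of the state.
- arm.observe(): the state, without advancing time (a new reading comes with each control period).
- arm.get_image(name): name is "side" or "top"; returns a dict with "image" (400x640x3 uint8, blue, green, red), "K" (3x3 intrinsics, pixels), "R" (3x3) and "t" (3): a world point X has camera coordinates R X + t. Camera axes: x right, y down, z forward; pixel columns grow to the right and rows downward; lengths in mm; the calibration is good to about 2 mm. A picture is of the moment at which its call begins. There is no depth.
- arm.sign_off(): hands the job in, once; it reports no verdict.
The state is a dict: "time": time; "qpos": joint angles; "qd": joint speeds; "joint_torque": joint torques, N m; "ee_pos": TCP position; "ee_rot": TCP orientation; "ft_force": force on the tool from outside, world axes, zero at the start; "torque": the same for the moment, N m; "grip_width": finger opening in mm.
Only numpy, scipy, OpenCV 4.12 (cv2) and the standard library are available. Lean on these libraries where they do the work, as an engineer would, in place of code of your own. Each camera call takes 0.05 s, during which the arm holds its last target.

## Working session

There is one attempt and no reset: what is moved stays moved. The work goes in short steps, Python scripts to look and compute and a tool call to move; the robot and the scene stay as the last step left them, time stands still between calls to the robot, and variables do not carry over. Pictures are saved under pics/ and viewed, and the job is handed in when it is done.

Besides the shell and the picture viewer there is one more tool, called as name([rows], argument=value, ...), one row to a line, values as JSON. servo_tool: Moves the arm, as the interface text tells. Its arguments: {"type":"object","properties":{"motion":{"type":"array","items":{"type":"object","properties":{"tx":{"type":"number"},"ty":{"type":"number"},"tz":{"type":"number"},"rx":{"type":"number"},"ry":{"type":"number"},"rz":{"type":"number"},"gripper":{"type":"number"}}}},"newtons":{"type":"number"}},"required":["motion"]}

```bash
mkdir -p pics
python3 - <<'E'
from workcell import arm
import cv2,numpy as np
for n in("top","side"):
    d=arm.get_image(n); cv2.imwrite(f"pics/{n}0.png",d["image"]); np.savez(f"{n}.npz",**{k:np.array(d[k]) for k in("K","R","t")})
    print(n,np.round(d["K"],1).tolist(),np.round(d["R"],3).tolist(),np.round(d["t"],1).tolist())
print(arm.observe())
E
```

```text
top [[438.6, 0.0, 321.1], [0.0, 438.6, 200.1], [0.0, 0.0, 1.0]] [[0.028, -1.0, 0.009], [-0.994, -0.029, -0.109], [0.109, -0.006, -0.994]] [-60.5, 447.3, 1039.4]
side [[480.3, 0.0, 320.9], [0.0, 480.3, 198.5], [0.0, 0.0, 1.0]] [[-0.997, -0.078, 0.013], [-0.057, 0.594, -0.802], [0.055, -0.8, -0.597]] [469.5, 82.7, 1278.5]
{'time': 0.1, 'qpos': array([ 1.03980679,  0.41180354, -0.01272586,  1.59692466,  0.00557224,
        1.1343307 , -0.08216589]), 'qd': array([ 0.0022685 , -0.00054867,  0.00106517, -0.00285723,  0.00053054,
        0.00017742, -0.00133611]), 'joint_torque': array([ 3.24544540e-03, -6.01825905e+01,  6.84614014e-01, -3.00089228e+01,
        1.40785929e-02,  6.47992361e-03, -4.65828379e-06]), 'ee_pos': array([ 278.83241773, -558.90483644,  255.56188133]), 'ee_rot': array([ 8.50440493e-01, -5.26070771e-01, -6.26392273e-04, -3.46050484e-04]), 'ft_force': array([-0.82135668, -0.3177465 ,  0.72186302]), 'torque': array([ 0.01519897, -0.01620704,  0.00200324]), 'grip_width': 85.13710046652203}
```

View pics/top0.png

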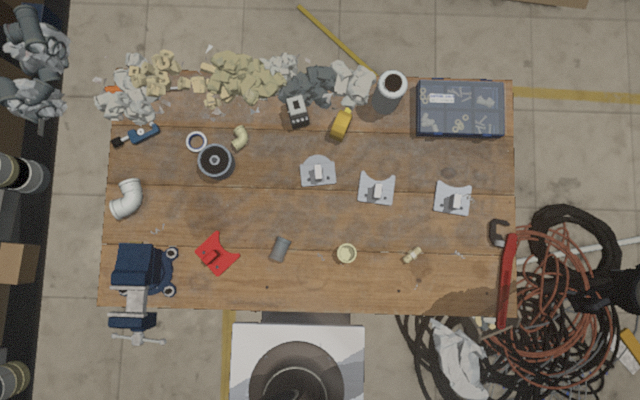

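View pics/side0.png

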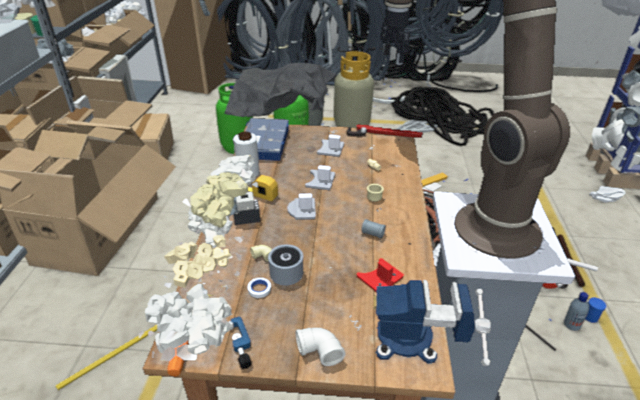

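The top view shows three grey leaves at about (318,172), (377,190) and (453,198). There is a red look-alike at (217,255), and the pipe is at (215,160) with a ring (196,142) and an elbow (240,137) behind it. The leaf at (318,172) has a bulging nose, so the candidates are (377,190) and (453,198). I'll crop in on those.

Run:
```python
import cv2,numpy as np
im=cv2.imread("pics/top0.png")
a=cv2.resize(im[145:225,290:490],None,fx=4,fy=4,interpolation=cv2.INTER_CUBIC)
b=cv2.resize(im[120:185,150:350],None,fx=4,fy=4,interpolation=cv2.INTER_CUBIC)
cv2.imwrite("pics/crop0.png",np.vstack([a,b]))
```

```text
(no output)
```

View pics/crop0.png

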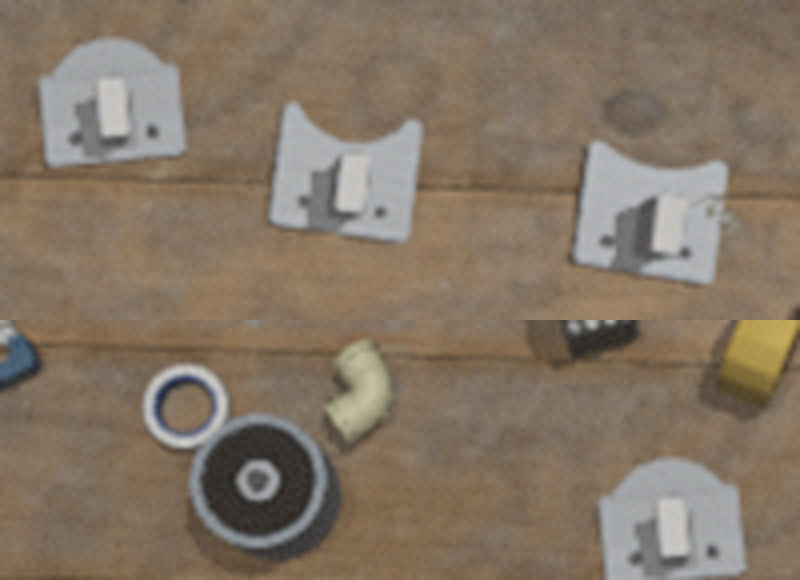

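The middle leaf, at (377,190), has the deep hollow (about 20 mm), so it is leaf_b. The right one, at (453,198), is shallow (leaf_a), and the left one has the nose (leaf_c). Next I'll measure the leaf and the pipe.

```bash
cat > h.py <<'E'
import numpy as np,cv2
C={n:dict(np.load(f"{n}.npz")) for n in("top","side")}
def ray(n,uv,z):
    c=C[n]; uv=np.atleast_2d(np.float64(uv)); d=np.c_[uv,np.ones(len(uv))]@np.linalg.inv(c["K"]).T@c["R"]
    o=-c["R"].T@c["t"]; return o+d*((z-o[2])/d[:,2])[:,None]
def proj(n,X):
    c=C[n]; p=(np.atleast_2d(X)@c["R"].T+c["t"])@c["K"].T; return p[:,:2]/p[:,2:]
E
python3 - <<'E'
from h import *
im=cv2.imread("pics/top0.png")
S=4
for name,(x0,y0,x1,y1) in dict(b=(350,160,405,215),a=(425,172,480,222),c=(292,148,343,193)).items():
    g=cv2.resize(im[y0:y1,x0:x1],None,fx=S,fy=S,interpolation=cv2.INTER_CUBIC).astype(int)
    m=((g[...,0]>=g[...,2]-12)&(g.sum(2)>150)).astype(np.uint8)
    m=cv2.morphologyEx(m,cv2.MORPH_CLOSE,np.ones((7,7)))
    c=max(cv2.findContours(m,cv2.RETR_EXTERNAL,cv2.CHAIN_APPROX_NONE)[0],key=cv2.contourArea)
    hull=cv2.approxPolyDP(cv2.convexHull(c),8,True)[:,0]
    uv=(hull+.5)/S-.5+[x0,y0]
    W=ray("top",uv,8)[:,:2]; print(name,np.round(uv,1).tolist(),np.round(W).tolist())
    print(' sides',np.round(np.linalg.norm(W-np.roll(W,-1,0),axis=1)))
    # hollow circle fit
    cu=ray("top",(c[:,0]+.5)/S-.5+[x0,y0],8)[:,:2]
    np.save(f"c_{name}.npy",cu)
    v=g.astype(np.uint8).copy(); cv2.drawContours(v,[c],-1,(0,0,255),1); cv2.imwrite(f"pics/m_{name}.png",cv2.resize(v,None,fx=2,fy=2))
# block top: bright
g=im[160:215,350:405].astype(int)
m=((g.min(2)>195)).astype(np.uint8); 
u=np.argwhere(m)[:,::-1]+[350,160]; print("block px",u.mean(0),len(u),ray("top",u.mean(0),50))
# pipe rim
x0,y0,x1,y1=190,138,240,186
g=cv2.resize(im[y0:y1,x0:x1],None,fx=8,fy=8,interpolation=cv2.INTER_CUBIC); cv2.imwrite("pics/pipe0.png",g)
E
python3 - <<'E'
import cv2,numpy as np
a=[cv2.resize(cv2.imread(f"pics/{f}.png"),(390,390)) for f in("m_b","pipe0")]
cv2.imwrite("pics/mm.png",np.hstack(a))
E
```

```text
b [[360.9, 171.1], [394.6, 175.6], [390.1, 204.9], [357.1, 200.1]] [[526.0, -145.0], [517.0, -229.0], [444.0, -218.0], [453.0, -137.0]]
 sides [85. 74. 82. 73.]
a [[437.4, 180.4], [471.4, 186.1], [471.6, 199.4], [466.9, 215.1], [432.6, 209.4]] [[508.0, -335.0], [496.0, -419.0], [463.0, -420.0], [424.0, -408.0], [436.0, -323.0]]
 sides [85. 33. 41. 85. 74.]
c [[333.6, 161.9], [334.9, 182.9], [301.1, 185.1], [299.4, 164.9], [308.4, 156.6], [322.6, 155.1]] [[547.0, -76.0], [495.0, -81.0], [486.0, 3.0], [537.0, 9.0], [559.0, -13.0], [563.0, -48.0]]
 sides [53. 84. 51. 31. 36. 32.]
block px [376. 186.] 1 [[ 483.58558388 -177.19024594   50.        ]]
```

View pics/mm.png

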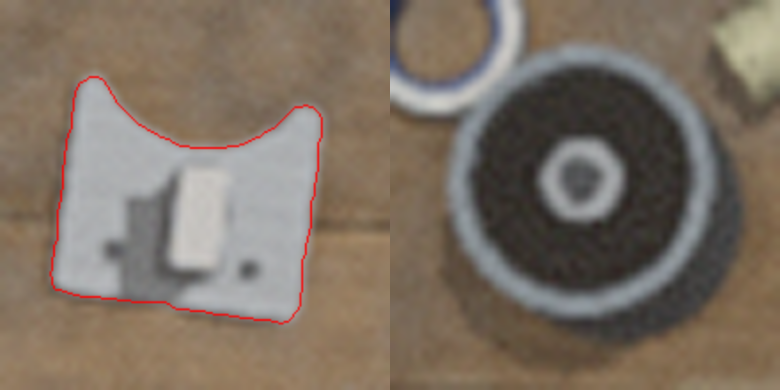

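Run:
```python
from h import *
for n in "ab":
    W=np.load(f"c_{n}.npy").astype(np.float32)
    (cx,cy),wh,ang=cv2.minAreaRect(W); print(n,(cx,cy),wh,ang)
im=cv2.imread("pics/top0.png")
# leaf b fit
W=np.load("c_b.npy"); (cx,cy),(w,h),ang=cv2.minAreaRect(W.astype(np.float32)); 
bx=cv2.boxPoints(((cx,cy),(w,h),ang)); print(bx)
# yaw: short-axis direction nearest to +x
e=bx[1]-bx[0]; f=bx[2]-bx[1]
d=e if np.linalg.norm(e)<np.linalg.norm(f) else f
d=d*np.sign(d[0]); yaw=np.arctan2(d[1],d[0]); R=np.array([[np.cos(yaw),-np.sin(yaw)],[np.sin(yaw),np.cos(yaw)]])
o=np.array([cx,cy])-R@[12,0]
L=(W-o)@R
print("yaw",yaw,"origin",o,"ext",L.min(0),L.max(0))
s=(np.abs(L[:,1])<30)&(L[:,0]>20)
A=np.c_[2*L[s],np.ones(s.sum())]; p=np.linalg.lstsq(A,(L[s]**2).sum(1),rcond=None)[0]; print("hollow centre",p[:2],"r",np.sqrt(p[2]+p[0]**2+p[1]**2))
for sgn in(1,-1): # side edges slope
    s=(L[:,1]*sgn>35)&(np.abs(L[:,0]-10)<25); print("edge",np.polyfit(L[s,0],L[s,1],1))
s=(np.abs(L[:,1])<33)&(L[:,0]<0);print("back",np.polyfit(L[s,1],L[s,0],1))
# pipe: rim radial edges in top
from scipy.ndimage import map_coordinates
g=im.astype(float)
for n,c0,z,rr in(("top",None,55,None),):
    P=[]
    gray=(g[...,0]-0.5*g[...,2])  # blue minus
    cen=ray("top",[214.8,160.2],55)[0]
    for it in range(3):
        P=[]
        for t in np.linspace(0,2*np.pi,120,endpoint=False):
            r=np.arange(33,48,.25); X=np.c_[cen[0]+r*np.cos(t),cen[1]+r*np.sin(t),0*r+55]
            uv=proj("top",X); v=map_coordinates(gray,[uv[:,1],uv[:,0]],order=1)
            dv=np.gradient(np.convolve(v,np.ones(5)/5,'same'))[4:-4]; k=dv.argmin()+4; P.append([X[k,0],X[k,1],r[k],t])
        P=np.array(P); A=np.c_[2*P[:,:2],np.ones(len(P))];b=(P[:,:2]**2).sum(1);k=np.ones(len(P),bool)
        for _ in range(5):
            q=np.linalg.lstsq(A[k],b[k],rcond=None)[0]; R0=np.sqrt(q[2]+q[0]**2+q[1]**2); e=np.hypot(*(P[:,:2]-q[:2]).T)-R0; k=np.abs(e)<1.5
        cen=np.r_[q[:2],55]; print("pipe",q[:2],R0,k.sum())
x=cv2.imread("pics/side0.png"); cv2.imwrite("pics/side_crop.png",np.hstack([cv2.resize(x[240:290,260:310],(395,395),interpolation=cv2.INTER_CUBIC),cv2.resize(x[155:205,295,None] if 0 else x[155:205,295:345],(395,395),interpolation=cv2.INTER_CUBIC)]))
print(proj("side",np.r_[cen]),proj("side",[*o,0]),proj("side",[*o,50]),proj("top",[*o,50]))
```

```text
a (465.9346618652344, -372.9663391113281) (93.521240234375, 78.54336547851562) 82.0234603881836
b (485.5118408203125, -182.375) (88.70130157470703, 77.69522857666016) 83.87448120117188
[[ 442.1535  -222.32712]
 [ 519.4051  -230.61774]
 [ 528.8702  -142.42288]
 [ 451.6186  -134.13226]]
yaw -0.10691052 origin [ 473.58035445 -181.09451628] ext [-26.84755356 -44.35063131] [50.84767654 44.35066825]
hollow centre [69.62289288 -0.35204966] r 38.938956155072795
edge [5.05544426e-03 4.36482683e+01]
edge [-1.94721668e-02 -4.33796885e+01]
back [ 4.94924741e-03 -2.61117799e+01]
pipe [534.71064628 209.34761318] 40.4483910864904 107
pipe [534.73693549 209.27857164] 40.4354413282172 108
pipe [534.62428908 209.2621574 ] 40.38349773747389 108
[[286.67602406 255.90399988]] [[324.75352249 181.24597576]] [[325.05736426 167.311645  ]] [[377.5801855  190.21693598]]
```

View pics/side_crop.png

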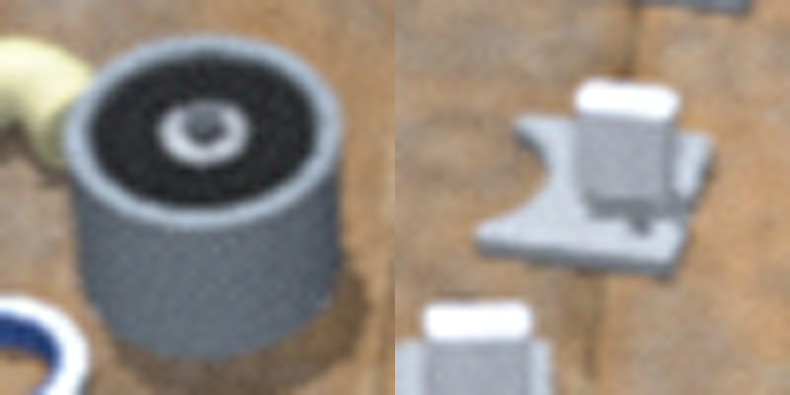

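The fits agree with the given sizes. leaf_b's hollow comes out at r 38.9 with its centre at local (69.6, -0.4), the pipe radius at 40.4, and both re-project to within about 1 px in the side view. The leaf origin is (473.6, -181.1) with yaw -0.11, and the pipe axis is (534.6, 209.3).

```bash
cat > go.py <<'E'
import sys,numpy as np
from scipy.spatial.transform import Rotation as Ro
from workcell import arm
def rel(x,y,z,a):   # target TCP mm, world angle of tool x
    s=arm.observe(); R=Ro.from_quat(s["ee_rot"]); c,si=np.cos(a),np.sin(a)
    T=Ro.from_matrix(np.array([[c,si,0],[si,-c,0],[0,0,-1]]))
    print("t",round(float(s["time"]),2),"pos",s["ee_pos"].round(1),"F",s["ft_force"].round(1),"w",round(float(s["grip_width"]),1),"j7",s["qpos"][6].round(2))
    print("shift cm",(R.inv().apply(np.array([x,y,z])-s["ee_pos"])/10).round(2),"rot",(R.inv()*T).as_rotvec().round(3))
rel(*map(float,sys.argv[1:]))
E
python3 go.py 473.6 -181.1 140 -1.684
```

```text
t 0.1 pos [ 278.8 -558.9  255.6] F [-0.8 -0.3  0.7] w 85.1 j7 -0.08
shift cm [-25.09 -34.3   11.59] rot [0.    0.001 0.576]
```

servo_tool([
  {"tx":-2.3,"ty":-3.2,"tz":0,"rz":0.1,"gripper":1},
  {"tx":-4.6,"ty":-6.4,"tz":0,"rz":0.2,"gripper":1},
  {"tx":-6.9,"ty":-9.6,"tz":0,"rz":0.3,"gripper":1},
  {"tx":-9.2,"ty":-12.8,"tz":0.5,"rz":0.4,"gripper":1},
  {"tx":-11.5,"ty":-16,"tz":1,"rz":0.5,"gripper":1},
], newtons=40)

```text
$.motion[0]: bad value
```

```bash
python3 go.py 473.6 -181.1 140 -1.684
```

```text
t 0.1 pos [ 278.8 -558.9  255.6] F [-0.8 -0.3  0.7] w 85.1 j7 -0.08
shift cm [-25.09 -34.3   11.59] rot [0.    0.001 0.576]
```

servo_tool([
  {"tx":-2.3,"ty":-3.2,"tz":0.0,"rx":0.0,"ry":0.0,"rz":0.1,"gripper":1.0},
  {"tx":-4.6,"ty":-6.4,"tz":0.0,"rx":0.0,"ry":0.0,"rz":0.2,"gripper":1.0},
  {"tx":-6.9,"ty":-9.6,"tz":0.0,"rx":0.0,"ry":0.0,"rz":0.3,"gripper":1.0},
  {"tx":-9.2,"ty":-12.8,"tz":0.5,"rx":0.0,"ry":0.0,"rz":0.4,"gripper":1.0},
  {"tx":-11.5,"ty":-16.0,"tz":1.0,"rx":0.0,"ry":0.0,"rz":0.5,"gripper":1.0},
], newtons=40)

```text
time: 0.52
ee_pos: [371.3, -383.3, 246.1]
ee_rot: [-0.692, 0.722, -0.0, 0.0]
ft_force: [0.2, -0.0, 0.1]
grip_width: 85.6
```

```bash
python3 go.py 473.6 -181.1 140 -1.684
```

```text
t 0.52 pos [ 371.3 -383.3  246.1] F [ 0.2 -0.   0.1] w 85.6 j7 -0.9
shift cm [-20.64  -9.36  10.61] rot [-0.    -0.     0.071]
```

servo_tool([
  {"tx":-3.7,"ty":-1.7,"tz":0.0,"rx":0.0,"ry":0.0,"rz":0.071,"gripper":1.0},
  {"tx":-7.4,"ty":-3.4,"tz":0.0,"rx":0.0,"ry":0.0,"rz":0.071,"gripper":1.0},
  {"tx":-11.1,"ty":-5.1,"tz":0.5,"rx":0.0,"ry":0.0,"rz":0.071,"gripper":1.0},
  {"tx":-14.8,"ty":-6.7,"tz":1.0,"rx":0.0,"ry":0.0,"rz":0.071,"gripper":1.0},
  {"tx":-18.3,"ty":-8.4,"tz":1.5,"rx":0.0,"ry":0.0,"rz":0.071,"gripper":1.0},
])

```text
time: 0.93
ee_pos: [461.8, -202.9, 231.1]
ee_rot: [-0.668, 0.744, 0.0, -0.0]
ft_force: [1.2, 0.2, 0.2]
grip_width: 85.4
```

```bash
python3 go.py 473.6 -181.1 120 -1.684
```

```text
t 0.93 pos [ 461.8 -202.9  231.1] F [1.2 0.2 0.2] w 85.4 j7 -1.39
shift cm [-2.3  -0.93 11.11] rot [0.    0.    0.005]
```

servo_tool([
  {"tx":-2.3,"ty":-0.93,"tz":3.0,"rx":0.0,"ry":0.0,"rz":0.005,"gripper":1.0},
  {"tx":-2.3,"ty":-0.93,"tz":6.5,"rx":0.0,"ry":0.0,"rz":0.005,"gripper":1.0},
  {"tx":-2.3,"ty":-0.93,"tz":10.0,"rx":0.0,"ry":0.0,"rz":0.005,"gripper":1.0},
  {"tx":-2.3,"ty":-0.93,"tz":11.0,"rx":0.0,"ry":0.0,"rz":0.005,"gripper":1.0},
])

```text
time: 1.27
ee_pos: [470.7, -181.7, 116.9]
ee_rot: [-0.667, 0.745, 0.003, -0.002]
ft_force: [-1.1, -0.0, -0.0]
grip_width: 85.5
```

```bash
python3 go.py 473.6 -181.1 42 -1.684
python3 - <<'E'
from workcell import arm
import cv2,numpy as np
a=arm.get_image("top")["image"];b=arm.get_image("side")["image"]
cv2.imwrite("pics/pre.png",np.hstack([cv2.resize(a[140:240,325:425],(400,400)),cv2.resize(b[100:210,270:380],(400,400))]))
E
```

```text
t 1.27 pos [ 470.7 -181.7  116.9] F [-1.1 -0.  -0. ] w 85.5 j7 -1.47
shift cm [-0.09 -0.33  7.48] rot [0.007 0.001 0.002]
```

View pics/pre.png

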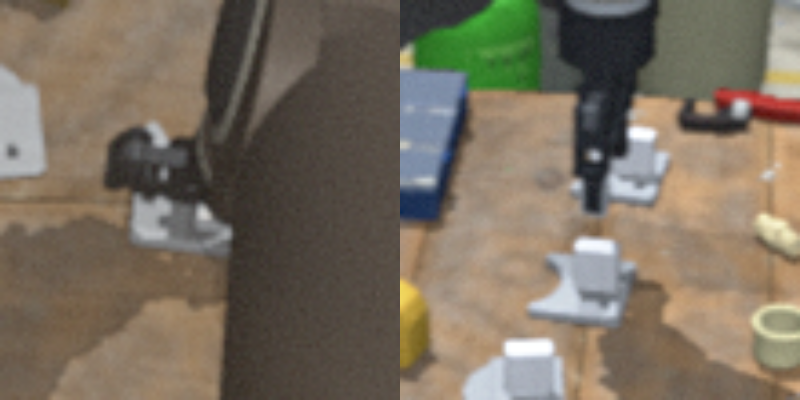

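The gripper hovers above leaf_b, and in the side view its fingers line up with the block at about (595,265) in the composite. Descending now.

```bash
python3 go.py 473.6 -181.1 42 -1.684
```

```text
t 1.37 pos [ 471.7 -182.9  119.5] F [ 0.8 -0.5  1.2] w 85.4 j7 -1.47
shift cm [-0.2  -0.2   7.75] rot [ 0.005  0.001 -0.   ]
```

servo_tool([
  {"tx":-0.2,"ty":-0.2,"tz":2.5,"rx":0.0,"ry":0.0,"rz":0.0,"gripper":1.0},
  {"tx":-0.2,"ty":-0.2,"tz":4.5,"rx":0.0,"ry":0.0,"rz":0.0,"gripper":1.0},
  {"tx":-0.2,"ty":-0.2,"tz":6.3,"rx":0.0,"ry":0.0,"rz":0.0,"gripper":1.0},
  {"tx":-0.2,"ty":-0.2,"tz":7.5,"rx":0.0,"ry":0.0,"rz":0.0,"gripper":1.0},
  {"tx":-0.2,"ty":-0.2,"tz":7.7,"rx":0.0,"ry":0.0,"rz":0.0,"gripper":1.0},
])

```text
time: 1.78
ee_pos: [475.7, -182.2, 44.3]
ee_rot: [-0.666, 0.746, 0.0, -0.0]
ft_force: [0.4, 0.5, 0.3]
grip_width: 85.7
```

```bash
python3 go.py 473.6 -181.1 42 -1.684
```

```text
t 1.78 pos [ 475.7 -182.2   44.3] F [0.4 0.5 0.3] w 85.7 j7 -1.5
shift cm [-0.09  0.22  0.23] rot [ 0.    -0.    -0.001]
```

servo_tool([
  {"tx":-0.1,"ty":0.1,"tz":0.2,"rx":0.0,"ry":0.0,"rz":0.0,"gripper":1.0},
  {"tx":-0.1,"ty":0.1,"tz":0.2,"rx":0.0,"ry":0.0,"rz":0.0,"gripper":0.15},
  {"tx":-0.1,"ty":0.1,"tz":0.2,"rx":0.0,"ry":0.0,"rz":0.0,"gripper":0.05},
  {"tx":-0.1,"ty":0.1,"tz":0.2,"rx":0.0,"ry":0.0,"rz":0.0,"gripper":0.05},
  {"tx":-0.1,"ty":0.1,"tz":0.2,"rx":0.0,"ry":0.0,"rz":0.0,"gripper":0.05},
], newtons=50)

```text
time: 2.2
ee_pos: [475.2, -180.7, 43.2]
ee_rot: [-0.666, 0.746, -0.001, 0.0]
ft_force: [1.3, -1.0, 0.1]
grip_width: 39.0
```

servo_tool([
  {"tx":0.0,"ty":0.0,"tz":0.0,"rx":0.0,"ry":0.0,"rz":0.0,"gripper":0.05},
  {"tx":0.0,"ty":0.0,"tz":0.0,"rx":0.0,"ry":0.0,"rz":0.0,"gripper":0.05},
  {"tx":0.0,"ty":0.0,"tz":0.0,"rx":0.0,"ry":0.0,"rz":0.0,"gripper":0.05},
])

```text
time: 2.45
ee_pos: [475.0, -180.5, 42.8]
ee_rot: [-0.666, 0.746, -0.0, 0.0]
ft_force: [-1.3, 0.8, 6.2]
grip_width: 17.2
```

servo_tool([
  {"tx":0.0,"ty":0.0,"tz":0.0,"rx":0.0,"ry":0.0,"rz":0.0,"gripper":0.05},
  {"tx":0.0,"ty":0.0,"tz":-1.0,"rx":0.0,"ry":0.0,"rz":0.0,"gripper":0.05},
  {"tx":0.0,"ty":0.0,"tz":-3.5,"rx":0.0,"ry":0.0,"rz":0.0,"gripper":0.05},
  {"tx":0.0,"ty":0.0,"tz":-6.5,"rx":0.0,"ry":0.0,"rz":0.0,"gripper":0.05},
  {"tx":0.0,"ty":0.0,"tz":-9.5,"rx":0.0,"ry":0.0,"rz":0.0,"gripper":0.05},
])

```text
time: 2.87
ee_pos: [473.6, -180.1, 138.0]
ee_rot: [-0.666, 0.746, 0.001, -0.001]
ft_force: [1.1, 0.6, -3.6]
grip_width: 17.1
```

```bash
python3 go.py 435 209.3 137 -1.5708
```

```text
t 2.87 pos [ 473.6 -180.1  138. ] F [ 1.1  0.6 -3.6] w 17.1 j7 -1.48
shift cm [-38.25   8.22   0.15] rot [ 0.003  0.001 -0.113]
```

servo_tool([
  {"tx":-1.5,"ty":0.4,"tz":0.0,"rx":0.0,"ry":0.0,"rz":0.0,"gripper":0.05},
  {"tx":-4.5,"ty":1.0,"tz":0.0,"rx":0.0,"ry":0.0,"rz":-0.03,"gripper":0.05},
  {"tx":-7.5,"ty":1.7,"tz":0.0,"rx":0.0,"ry":0.0,"rz":-0.06,"gripper":0.05},
  {"tx":-10.5,"ty":2.3,"tz":0.0,"rx":0.0,"ry":0.0,"rz":-0.09,"gripper":0.05},
  {"tx":-13.5,"ty":3.0,"tz":0.0,"rx":0.0,"ry":0.0,"rz":-0.113,"gripper":0.05},
])

```text
time: 3.28
ee_pos: [459.4, -41.8, 137.6]
ee_rot: [0.707, -0.707, -0.0, 0.0]
ft_force: [0.6, 0.6, -4.2]
grip_width: 17.2
```

```bash
python3 go.py 435 209.3 137 -1.5708
```

```text
t 3.28 pos [459.4 -41.8 137.6] F [ 0.6  0.6 -4.2] w 17.2 j7 -1.67
shift cm [-25.11   2.42   0.06] rot [ 0.    -0.     0.001]
```

servo_tool([
  {"tx":-3.0,"ty":0.3,"tz":0.0,"rx":0.0,"ry":0.0,"rz":0.0,"gripper":0.05},
  {"tx":-6.0,"ty":0.6,"tz":0.0,"rx":0.0,"ry":0.0,"rz":0.0,"gripper":0.05},
  {"tx":-9.0,"ty":0.9,"tz":0.0,"rx":0.0,"ry":0.0,"rz":0.0,"gripper":0.05},
  {"tx":-12.0,"ty":1.2,"tz":0.0,"rx":0.0,"ry":0.0,"rz":0.0,"gripper":0.05},
  {"tx":-15.0,"ty":1.5,"tz":0.0,"rx":0.0,"ry":0.0,"rz":0.0,"gripper":0.05},
])

```text
time: 3.7
ee_pos: [444.3, 108.2, 137.6]
ee_rot: [-0.707, 0.707, 0.0, -0.0]
ft_force: [1.0, 1.1, -3.1]
grip_width: 17.5
```

servo_tool([
  {"tx":-3.0,"ty":0.3,"tz":0.0,"rx":0.0,"ry":0.0,"rz":0.0,"gripper":0.05},
  {"tx":-6.0,"ty":0.6,"tz":0.0,"rx":0.0,"ry":0.0,"rz":0.0,"gripper":0.05},
  {"tx":-8.5,"ty":0.8,"tz":0.0,"rx":0.0,"ry":0.0,"rz":0.0,"gripper":0.05},
  {"tx":-9.8,"ty":0.9,"tz":0.0,"rx":0.0,"ry":0.0,"rz":0.0,"gripper":0.05},
  {"tx":-10.1,"ty":0.9,"tz":0.0,"rx":0.0,"ry":0.0,"rz":0.0,"gripper":0.05},
])

```text
time: 4.12
ee_pos: [435.2, 211.2, 137.6]
ee_rot: [0.709, -0.706, -0.001, -0.0]
ft_force: [-0.0, 0.8, -3.0]
grip_width: 17.4
```

```bash
python3 - <<'E'
from workcell import arm
import cv2,numpy as np
a=arm.get_image("top")["image"];b=arm.get_image("side")["image"]
cv2.imwrite("pics/st.png",np.hstack([cv2.resize(a[110:270,140:300],(400,400)),cv2.resize(b[180:320,230:370],(400,400))]))
E
python3 go.py 435 209.3 50 -1.5708
```

```text
t 4.22 pos [435.7 208.2 137.3] F [ 0.5 -0.7 -4. ] w 17.2 j7 -2.26
shift cm [-0.11  0.07  8.73] rot [ 0.001 -0.001  0.001]
```

View pics/st.png

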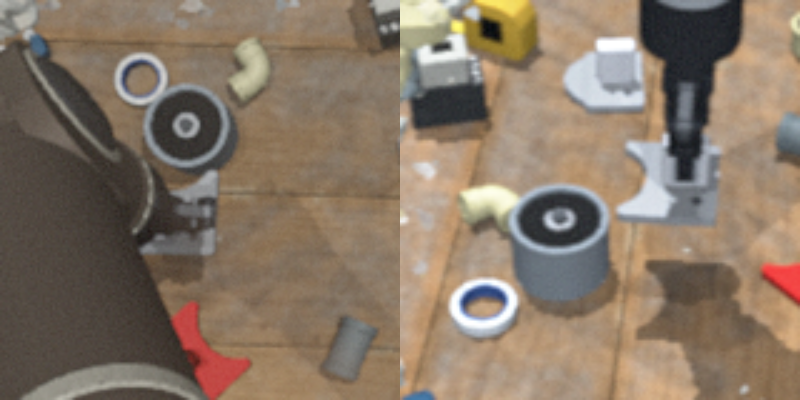

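The leaf hangs level in front of the pipe, with its hollow facing the pipe and the space below it clear. Lowering.

servo_tool([
  {"tx":-0.1,"ty":0.1,"tz":2.5,"rx":0.0,"ry":0.0,"rz":0.0,"gripper":0.05},
  {"tx":-0.1,"ty":0.1,"tz":5.0,"rx":0.0,"ry":0.0,"rz":0.0,"gripper":0.05},
  {"tx":-0.1,"ty":0.1,"tz":7.5,"rx":0.0,"ry":0.0,"rz":0.0,"gripper":0.05},
  {"tx":-0.1,"ty":0.1,"tz":8.8,"rx":0.0,"ry":0.0,"rz":0.0,"gripper":0.05},
  {"tx":-0.1,"ty":0.1,"tz":9.1,"rx":0.0,"ry":0.0,"rz":0.0,"gripper":0.05},
])

```text
time: 4.63
ee_pos: [433.9, 206.4, 44.1]
ee_rot: [-0.706, 0.708, 0.0, -0.003]
ft_force: [-0.1, -1.0, -3.1]
grip_width: 17.4
```

servo_tool([
  {"tx":0.0,"ty":0.0,"tz":0.1,"rx":0.0,"ry":0.0,"rz":0.0,"gripper":0.05},
  {"tx":0.0,"ty":0.0,"tz":0.2,"rx":0.0,"ry":0.0,"rz":0.0,"gripper":0.05},
  {"tx":0.0,"ty":0.0,"tz":0.3,"rx":0.0,"ry":0.0,"rz":0.0,"gripper":0.05},
  {"tx":0.0,"ty":0.0,"tz":0.3,"rx":0.0,"ry":0.0,"rz":0.0,"gripper":0.05},
])

```text
time: 4.97
ee_pos: [435.8, 209.1, 44.1]
ee_rot: [-0.707, 0.707, -0.0, 0.001]
ft_force: [-0.3, 0.1, -3.8]
grip_width: 16.6
```

```bash
python3 go.py 466 209.3 42 -1.5708
```

```text
t 4.97 pos [435.8 209.1  44.1] F [-0.3  0.1 -3.8] w 16.6 j7 -2.33
shift cm [-0.02 -3.02  0.22] rot [-0.002  0.001 -0.001]
```

servo_tool([
  {"tx":0.0,"ty":0.0,"tz":0.1,"rx":0.0,"ry":0.0,"rz":0.0,"gripper":0.05},
  {"tx":0.0,"ty":0.0,"tz":0.15,"rx":0.0,"ry":0.0,"rz":0.0,"gripper":0.05},
  {"tx":0.0,"ty":0.0,"tz":0.15,"rx":0.0,"ry":0.0,"rz":0.0,"gripper":0.05},
])

```text
time: 5.22
ee_pos: [435.7, 209.2, 42.8]
ee_rot: [-0.707, 0.707, -0.0, 0.001]
ft_force: [-1.5, -1.3, 5.4]
grip_width: 17.5
```

servo_tool([
  {"tx":0.0,"ty":-0.5,"tz":0.0,"rx":0.0,"ry":0.0,"rz":0.0,"gripper":0.05},
  {"tx":0.0,"ty":-1.1,"tz":0.0,"rx":0.0,"ry":0.0,"rz":0.0,"gripper":0.05},
  {"tx":0.0,"ty":-1.7,"tz":0.0,"rx":0.0,"ry":0.0,"rz":0.0,"gripper":0.05},
  {"tx":0.0,"ty":-2.2,"tz":0.0,"rx":0.0,"ry":0.0,"rz":0.0,"gripper":0.05},
  {"tx":0.0,"ty":-2.4,"tz":0.0,"rx":0.0,"ry":0.0,"rz":0.0,"gripper":0.05},
])

```text
time: 5.63
ee_pos: [458.3, 209.7, 42.8]
ee_rot: [0.707, -0.707, -0.0, 0.0]
ft_force: [-11.7, 0.2, 16.0]
grip_width: 17.4
```

servo_tool([
  {"tx":0.0,"ty":-0.1,"tz":0.0,"rx":0.0,"ry":0.0,"rz":0.0,"gripper":0.05},
  {"tx":0.0,"ty":-0.2,"tz":0.0,"rx":0.0,"ry":0.0,"rz":0.0,"gripper":0.05},
  {"tx":0.0,"ty":-0.3,"tz":0.0,"rx":0.0,"ry":0.0,"rz":0.0,"gripper":0.05},
  {"tx":0.0,"ty":-0.3,"tz":0.0,"rx":0.0,"ry":0.0,"rz":0.0,"gripper":0.05},
])

```text
time: 5.97
ee_pos: [460.5, 209.7, 42.8]
ee_rot: [0.708, -0.707, -0.001, 0.001]
ft_force: [-9.6, -0.2, 13.7]
grip_width: 17.1
```

servo_tool([
  {"tx":0.0,"ty":-0.1,"tz":-0.03,"rx":0.0,"ry":0.0,"rz":0.0,"gripper":0.05},
  {"tx":0.0,"ty":-0.2,"tz":-0.05,"rx":0.0,"ry":0.0,"rz":0.0,"gripper":0.05},
  {"tx":0.0,"ty":-0.3,"tz":-0.05,"rx":0.0,"ry":0.0,"rz":0.0,"gripper":0.05},
  {"tx":0.0,"ty":-0.3,"tz":-0.05,"rx":0.0,"ry":0.0,"rz":0.0,"gripper":0.05},
])

```text
time: 6.3
ee_pos: [463.9, 209.4, 42.8]
ee_rot: [0.707, -0.707, -0.0, 0.001]
ft_force: [-8.6, -0.9, 10.0]
grip_width: 17.5
```

```bash
python3 - <<'E'
from workcell import arm
import cv2,numpy as np
a=arm.get_image("top")["image"];b=arm.get_image("side")["image"]
cv2.imwrite("pics/st2.png",np.hstack([cv2.resize(a[120:220,170:270],(400,400),interpolation=2),cv2.resize(b[200:300,250:350],(400,400),interpolation=2)]))
E
python3 go.py 466 209.3 42 -1.5708
```

```text
t 6.4 pos [463.9 209.5  42.8] F [-8.4 -0.1  9.3] w 17.5 j7 -2.3
shift cm [ 0.02 -0.21  0.08] rot [ 0.002 -0.     0.001]
```

View pics/st2.png

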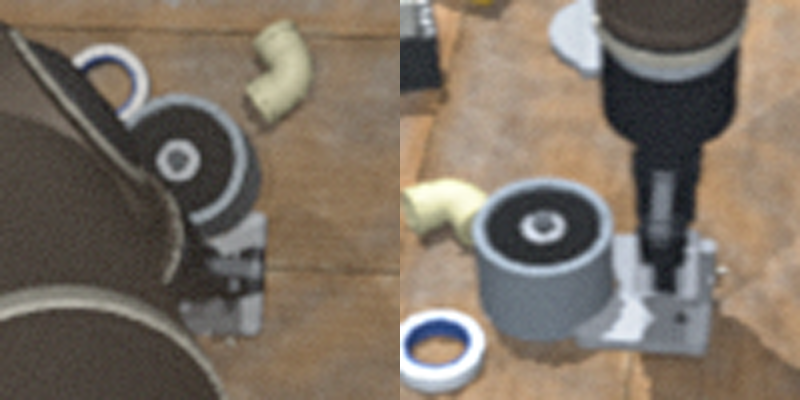

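The hollow has nearly closed on the wall. I'll press on in small steps until the force rises.

servo_tool([
  {"tx":0.0,"ty":-0.1,"tz":0.0,"rx":0.0,"ry":0.0,"rz":0.0,"gripper":0.05},
  {"tx":0.0,"ty":-0.15,"tz":0.0,"rx":0.0,"ry":0.0,"rz":0.0,"gripper":0.05},
  {"tx":0.0,"ty":-0.15,"tz":0.0,"rx":0.0,"ry":0.0,"rz":0.0,"gripper":0.05},
])

```text
time: 6.65
ee_pos: [464.0, 209.5, 42.9]
ee_rot: [0.708, -0.707, -0.001, 0.002]
ft_force: [-14.6, -0.2, 15.4]
grip_width: 16.9
```

servo_tool([
  {"tx":0.0,"ty":-0.1,"tz":0.0,"rx":0.0,"ry":0.0,"rz":0.0,"gripper":0.05},
  {"tx":0.0,"ty":-0.15,"tz":0.0,"rx":0.0,"ry":0.0,"rz":0.0,"gripper":0.05},
  {"tx":0.0,"ty":-0.15,"tz":0.0,"rx":0.0,"ry":0.0,"rz":0.0,"gripper":0.05},
])

```text
time: 6.9
ee_pos: [464.3, 209.4, 42.9]
ee_rot: [0.708, -0.706, -0.001, 0.003]
ft_force: [-18.4, -1.1, 19.1]
grip_width: 17.2
```

servo_tool([
  {"tx":0.0,"ty":-0.05,"tz":-0.08,"rx":0.0,"ry":0.0,"rz":0.0,"gripper":0.05},
  {"tx":0.15,"ty":-0.1,"tz":-0.08,"rx":0.0,"ry":0.0,"rz":0.03,"gripper":0.05},
  {"tx":0.0,"ty":-0.1,"tz":-0.08,"rx":0.0,"ry":0.0,"rz":0.0,"gripper":0.05},
  {"tx":-0.15,"ty":-0.1,"tz":-0.08,"rx":0.0,"ry":0.0,"rz":-0.03,"gripper":0.05},
  {"tx":0.0,"ty":-0.1,"tz":-0.08,"rx":0.0,"ry":0.0,"rz":0.0,"gripper":0.05},
])

```text
time: 7.32
ee_pos: [465.9, 209.8, 43.1]
ee_rot: [0.708, -0.706, -0.001, 0.002]
ft_force: [-15.1, 6.4, 7.2]
grip_width: 16.8
```

servo_tool([
  {"tx":0.0,"ty":0.0,"tz":0.0,"rx":0.0,"ry":0.0,"rz":0.0,"gripper":0.05},
  {"tx":0.0,"ty":0.0,"tz":0.0,"rx":0.0,"ry":0.0,"rz":0.0,"gripper":0.05},
])

```text
time: 7.48
ee_pos: [465.7, 210.0, 43.0]
ee_rot: [0.708, -0.706, -0.001, 0.002]
ft_force: [-13.5, 2.5, 8.6]
grip_width: 17.5
```

```bash
python3 go.py 466 209.3 42 -1.5708; python3 -c "
from workcell import arm
print(arm.observe()['torque'])"
```

```text
t 7.48 pos [465.7 210.   43. ] F [-13.5   2.5   8.6] w 17.5 j7 -2.29
shift cm [ 0.07 -0.03  0.1 ] rot [ 0.005 -0.001  0.003]
[0.61122908 2.66893059 0.45931027]
```

servo_tool([
  {"tx":0.1,"ty":-0.1,"tz":0.0,"rx":0.0,"ry":0.0,"rz":0.03,"gripper":0.05},
  {"tx":0.1,"ty":-0.15,"tz":0.0,"rx":0.0,"ry":0.0,"rz":0.03,"gripper":0.05},
  {"tx":-0.1,"ty":-0.2,"tz":0.0,"rx":0.0,"ry":0.0,"rz":-0.03,"gripper":0.05},
  {"tx":-0.1,"ty":-0.2,"tz":0.0,"rx":0.0,"ry":0.0,"rz":-0.03,"gripper":0.05},
  {"tx":0.0,"ty":-0.2,"tz":0.0,"rx":0.0,"ry":0.0,"rz":0.0,"gripper":0.05},
])

```text
time: 7.9
ee_pos: [466.3, 210.4, 43.0]
ee_rot: [0.708, -0.706, -0.002, 0.003]
ft_force: [-20.1, 7.3, 12.2]
grip_width: 17.5
```

servo_tool([
  {"tx":0.0,"ty":0.0,"tz":0.0,"rx":0.0,"ry":0.0,"rz":0.0,"gripper":0.05},
  {"tx":0.0,"ty":0.0,"tz":0.0,"rx":0.0,"ry":0.0,"rz":0.0,"gripper":0.05},
])

```text
time: 8.07
ee_pos: [466.3, 210.5, 43.0]
ee_rot: [0.709, -0.706, -0.002, 0.003]
ft_force: [-18.6, 3.2, 13.4]
grip_width: 17.7
```

servo_tool([
  {"tx":-0.1,"ty":0.0,"tz":0.0,"rx":0.0,"ry":0.0,"rz":0.0,"gripper":0.05},
  {"tx":-0.1,"ty":0.0,"tz":0.0,"rx":0.0,"ry":0.0,"rz":0.0,"gripper":0.05},
  {"tx":-0.1,"ty":0.05,"tz":0.0,"rx":0.0,"ry":0.0,"rz":0.0,"gripper":0.3},
  {"tx":-0.1,"ty":0.05,"tz":-0.1,"rx":0.0,"ry":0.0,"rz":0.0,"gripper":0.5},
  {"tx":-0.1,"ty":0.05,"tz":-0.1,"rx":0.0,"ry":0.0,"rz":0.0,"gripper":0.5},
])

```text
time: 8.48
ee_pos: [471.7, 210.2, 44.6]
ee_rot: [-0.707, 0.707, -0.0, 0.001]
ft_force: [0.9, -0.8, 0.3]
grip_width: 42.9
```

servo_tool([
  {"tx":0.0,"ty":0.0,"tz":-1.5,"rx":0.0,"ry":0.0,"rz":0.0,"gripper":0.5},
  {"tx":0.0,"ty":0.0,"tz":-4.0,"rx":0.0,"ry":0.0,"rz":0.0,"gripper":0.5},
  {"tx":0.0,"ty":1.5,"tz":-7.5,"rx":0.0,"ry":0.0,"rz":0.0,"gripper":0.5},
  {"tx":0.0,"ty":4.5,"tz":-8.5,"rx":0.0,"ry":0.0,"rz":0.0,"gripper":0.3},
  {"tx":0.0,"ty":6.5,"tz":-8.5,"rx":0.0,"ry":0.0,"rz":0.0,"gripper":0.1},
])

```text
time: 8.9
ee_pos: [406.4, 210.9, 131.9]
ee_rot: [-0.707, 0.708, -0.001, 0.003]
ft_force: [-0.9, 0.0, -0.7]
grip_width: 19.4
```

```bash
python3 - <<'E'
from workcell import arm
import cv2,numpy as np
a=arm.get_image("top")["image"];b=arm.get_image("side")["image"]
cv2.imwrite("pics/rel_t.png",a);cv2.imwrite("pics/rel_s.png",b)
cv2.imwrite("pics/rel.png",np.hstack([cv2.resize(a[120:220,170:270],(400,400),interpolation=2),cv2.resize(b[200:300,250:350],(400,400),interpolation=2)]))
E
python3 go.py 430 209.3 42 -1.5708
```

```text
t 9.0 pos [403.8 210.  130. ] F [ 0.9 -0.2 -0.6] w 8.6 j7 -2.3
shift cm [ 0.08 -2.61  8.81] rot [-0.001  0.     0.001]
```

View pics/rel.png

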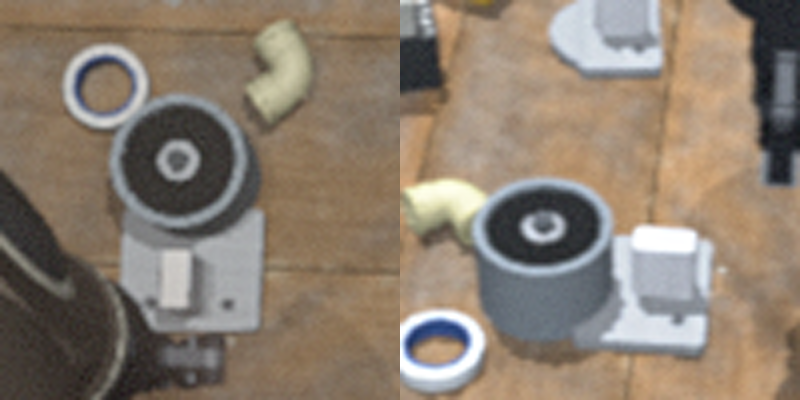

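The leaf lies flat against the pipe. I'll measure its residual pose relative to the pipe axis.

```bash
cat > res.py <<'E'
from h import *
import sys
im=cv2.imread(sys.argv[1]); x0,y0,x1,y1=195,165,240,206; S=4
g=cv2.resize(im[y0:y1,x0:x1],None,fx=S,fy=S,interpolation=cv2.INTER_CUBIC).astype(int)
m=((g[...,0]>=g[...,2]-8)&(g.sum(2)>330)).astype(np.uint8); m=cv2.morphologyEx(m,cv2.MORPH_CLOSE,np.ones((5,5)))
c=max(cv2.findContours(m,cv2.RETR_EXTERNAL,cv2.CHAIN_APPROX_NONE)[0],key=cv2.contourArea)
v=g.clip(0,255).astype(np.uint8); cv2.drawContours(v,[c],-1,(0,0,255),1); cv2.imwrite("pics/"+sys.argv[2],cv2.resize(v,None,fx=3,fy=3))
W=ray("top",(c[:,0]+.5)/S-.5+[x0,y0],8)[:,:2]; p=np.array([534.6,209.3])
s=(W[:,0]<450)&(np.abs(W[:,1]-209)<32); 
r=W[:,1]<180
def fit(t,u):
    k=np.ones(len(t),bool)
    for _ in range(5): q=np.polyfit(t[k],u[k],1); k=np.abs(np.polyval(q,t)-u)<1.0
    return q,k.sum()
q,n=fit(W[s,1],W[s,0]); print("back edge: yaw",-np.arctan(q[0]),"x at y=209:",np.polyval(q,209.3),"expect",534.6-96,n)
for nm,s in(("right",(W[:,1]<175)&(W[:,0]>448)&(W[:,0]<495)),("left",(W[:,1]>243)&(W[:,0]>455)&(W[:,0]<495))):
    if s.sum()>10:
        q,n=fit(W[s,0],W[s,1]); print(nm,"yaw",np.arctan(q[0]),"y at x=465",np.polyval(q,465),n)
E
python3 res.py pics/rel_t.png rel_m.png
```

```text
back edge: yaw 0.004995727049530009 x at y=209: 438.11005967129546 expect 438.6 88
right yaw 0.0015650339383382155 y at x=465 165.50567561414573 76
left yaw 0.04761366400768165 y at x=465 250.82438994059223 48
```

View pics/rel_m.png

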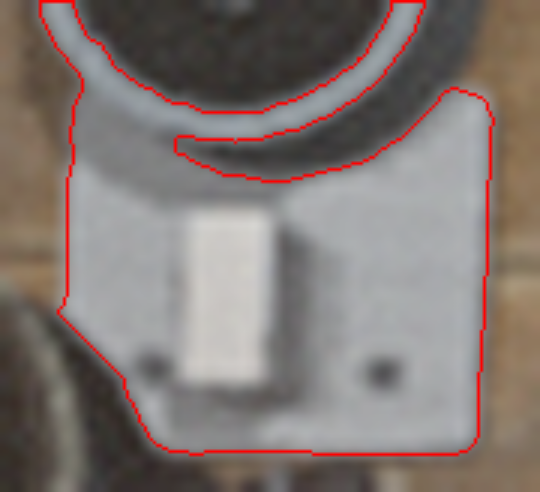

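The residual is within about 1 mm: back edge at x 438.1 against 438.6 expected, centre y about 208.2 against 209.3, yaw about 0. I'll finish with a gentle push low on the back edge using closed fingers, so the free leaf can align itself.

servo_tool([
  {"tx":0.1,"ty":-1.0,"tz":2.5,"rx":0.0,"ry":0.0,"rz":0.0,"gripper":0.0},
  {"tx":0.1,"ty":-1.0,"tz":5.0,"rx":0.0,"ry":0.0,"rz":0.0,"gripper":0.0},
  {"tx":0.1,"ty":-1.0,"tz":7.5,"rx":0.0,"ry":0.0,"rz":0.0,"gripper":0.0},
  {"tx":0.1,"ty":-1.0,"tz":9.0,"rx":0.0,"ry":0.0,"rz":0.0,"gripper":0.0},
  {"tx":0.1,"ty":-1.0,"tz":9.5,"rx":0.0,"ry":0.0,"rz":0.0,"gripper":0.0},
])

```text
time: 9.42
ee_pos: [415.6, 208.3, 31.8]
ee_rot: [-0.707, 0.707, 0.0, -0.001]
ft_force: [-0.7, 0.1, -0.4]
grip_width: 0.3
```

servo_tool([
  {"tx":0.0,"ty":0.0,"tz":0.2,"rx":0.0,"ry":0.0,"rz":0.0,"gripper":0.0},
  {"tx":0.0,"ty":0.0,"tz":0.4,"rx":0.0,"ry":0.0,"rz":0.0,"gripper":0.0},
  {"tx":0.0,"ty":0.0,"tz":0.4,"rx":0.0,"ry":0.0,"rz":0.0,"gripper":0.0},
])

```text
time: 9.67
ee_pos: [416.4, 209.3, 30.6]
ee_rot: [-0.707, 0.707, -0.0, 0.001]
ft_force: [0.3, 0.4, 0.3]
grip_width: 0.0
```

```bash
python3 go.py 427.5 209.3 30 -1.5708
```

```text
t 9.67 pos [416.4 209.3  30.6] F [0.3 0.4 0.3] w 0.0 j7 -2.38
shift cm [ 0.   -1.11  0.06] rot [-0.001  0.001 -0.001]
```

servo_tool([
  {"tx":0.0,"ty":-0.4,"tz":0.0,"rx":0.0,"ry":0.0,"rz":0.0,"gripper":0.0},
  {"tx":0.0,"ty":-0.8,"tz":0.0,"rx":0.0,"ry":0.0,"rz":0.0,"gripper":0.0},
  {"tx":0.0,"ty":-1.0,"tz":0.0,"rx":0.0,"ry":0.0,"rz":0.0,"gripper":0.0},
  {"tx":0.0,"ty":-1.1,"tz":0.0,"rx":0.0,"ry":0.0,"rz":0.0,"gripper":0.0},
])

```text
time: 10.0
ee_pos: [427.6, 209.2, 30.6]
ee_rot: [-0.707, 0.707, -0.0, 0.001]
ft_force: [0.6, 0.1, 1.1]
grip_width: -0.1
```

servo_tool([
  {"tx":0.0,"ty":-0.1,"tz":0.0,"rx":0.0,"ry":0.0,"rz":0.0,"gripper":0.0},
  {"tx":0.0,"ty":-0.15,"tz":0.0,"rx":0.0,"ry":0.0,"rz":0.0,"gripper":0.0},
  {"tx":0.0,"ty":-0.15,"tz":0.0,"rx":0.0,"ry":0.0,"rz":0.0,"gripper":0.0},
])

```text
time: 10.25
ee_pos: [428.2, 209.0, 30.1]
ee_rot: [-0.707, 0.707, -0.0, -0.0]
ft_force: [-0.3, -0.1, -0.1]
grip_width: -0.1
```

servo_tool([
  {"tx":0.0,"ty":-0.1,"tz":0.0,"rx":0.0,"ry":0.0,"rz":0.0,"gripper":0.0},
  {"tx":0.0,"ty":-0.15,"tz":0.0,"rx":0.0,"ry":0.0,"rz":0.0,"gripper":0.0},
  {"tx":0.0,"ty":-0.15,"tz":0.0,"rx":0.0,"ry":0.0,"rz":0.0,"gripper":0.0},
])

```text
time: 10.5
ee_pos: [429.1, 209.0, 29.9]
ee_rot: [0.707, -0.707, -0.0, 0.001]
ft_force: [-2.3, 0.5, 1.6]
grip_width: 0.1
```

servo_tool([
  {"tx":0.0,"ty":-0.1,"tz":0.0,"rx":0.0,"ry":0.0,"rz":0.0,"gripper":0.0},
  {"tx":0.0,"ty":-0.1,"tz":0.0,"rx":0.0,"ry":0.0,"rz":0.0,"gripper":0.0},
  {"tx":0.0,"ty":-0.1,"tz":0.0,"rx":0.0,"ry":0.0,"rz":0.0,"gripper":0.0},
])

```text
time: 10.75
ee_pos: [429.3, 209.0, 29.9]
ee_rot: [0.707, -0.707, -0.0, 0.001]
ft_force: [-4.3, -0.2, 3.2]
grip_width: -0.2
```

servo_tool([
  {"tx":0.0,"ty":-0.15,"tz":0.0,"rx":0.0,"ry":0.0,"rz":0.0,"gripper":0.0},
  {"tx":0.0,"ty":-0.3,"tz":0.0,"rx":0.0,"ry":0.0,"rz":0.0,"gripper":0.0},
  {"tx":0.0,"ty":-0.3,"tz":0.0,"rx":0.0,"ry":0.0,"rz":0.0,"gripper":0.0},
])

```text
time: 11.0
ee_pos: [429.7, 209.0, 29.5]
ee_rot: [0.708, -0.707, -0.001, 0.003]
ft_force: [-12.8, 0.7, 9.7]
grip_width: 0.3
```

servo_tool([
  {"tx":0.0,"ty":-0.2,"tz":0.0,"rx":0.0,"ry":0.0,"rz":0.0,"gripper":0.0},
  {"tx":0.0,"ty":-0.3,"tz":0.0,"rx":0.0,"ry":0.0,"rz":0.0,"gripper":0.0},
  {"tx":0.0,"ty":-0.3,"tz":0.0,"rx":0.0,"ry":0.0,"rz":0.0,"gripper":0.0},
])

```text
time: 11.25
ee_pos: [430.0, 208.9, 29.3]
ee_rot: [0.708, -0.706, -0.002, 0.005]
ft_force: [-22.4, 2.1, 17.9]
grip_width: -0.4
```

It holds firm at 22 N with only compliance-level movement, so it is seated. Backing off to look.

servo_tool([
  {"tx":0.0,"ty":0.8,"tz":0.0,"rx":0.0,"ry":0.0,"rz":0.0,"gripper":0.0},
  {"tx":0.0,"ty":2.0,"tz":-0.5,"rx":0.0,"ry":0.0,"rz":0.0,"gripper":0.0},
  {"tx":0.0,"ty":3.0,"tz":-4.0,"rx":0.0,"ry":0.0,"rz":0.0,"gripper":0.0},
  {"tx":0.0,"ty":3.5,"tz":-8.0,"rx":0.0,"ry":0.0,"rz":0.0,"gripper":0.0},
  {"tx":2.0,"ty":3.5,"tz":-12.0,"rx":0.0,"ry":0.0,"rz":0.0,"gripper":0.0},
])

```text
time: 11.67
ee_pos: [400.1, 193.3, 149.1]
ee_rot: [0.709, -0.706, -0.001, -0.001]
ft_force: [0.9, 0.7, 1.7]
grip_width: -0.2
```

servo_tool([
  {"tx":4.0,"ty":0.0,"tz":0.0,"rx":0.0,"ry":0.0,"rz":0.0,"gripper":0.0},
  {"tx":8.0,"ty":0.0,"tz":0.0,"rx":0.0,"ry":0.0,"rz":0.0,"gripper":0.0},
  {"tx":12.0,"ty":0.0,"tz":0.0,"rx":0.0,"ry":0.0,"rz":0.0,"gripper":0.0},
  {"tx":16.0,"ty":0.0,"tz":0.0,"rx":0.0,"ry":0.0,"rz":0.0,"gripper":0.0},
  {"tx":17.0,"ty":0.0,"tz":0.0,"rx":0.0,"ry":0.0,"rz":0.0,"gripper":0.0},
])

```text
time: 12.08
ee_pos: [400.9, 14.6, 147.9]
ee_rot: [-0.705, 0.709, -0.001, -0.0]
ft_force: [-0.4, -0.5, -1.1]
grip_width: -0.0
```

```bash
python3 - <<'E'
from workcell import arm
import cv2,numpy as np
a=arm.get_image("top")["image"];b=arm.get_image("side")["image"]
cv2.imwrite("pics/fin_t.png",a);cv2.imwrite("pics/fin_s.png",b)
cv2.imwrite("pics/fin.png",np.hstack([cv2.resize(a[120:220,170:270],(400,400),interpolation=2),cv2.resize(b[200:300,250:350],(400,400),interpolation=2)]))
print(arm.observe()["ee_pos"],arm.observe()["ft_force"])
E
python3 res.py pics/fin_t.png fin_m.png
```

```text
[401.58458524  17.76316957 147.86048569] [-0.00225353  0.84784401 -0.39645924]
back edge: yaw 0.020784366245463523 x at y=209: 438.2426136991781 expect 438.6 104
right yaw 0.009692126882876604 y at x=465 165.34055352401072 76
left yaw 0.02433690647442474 y at x=465 251.19832305588702 64
```

View pics/fin.png

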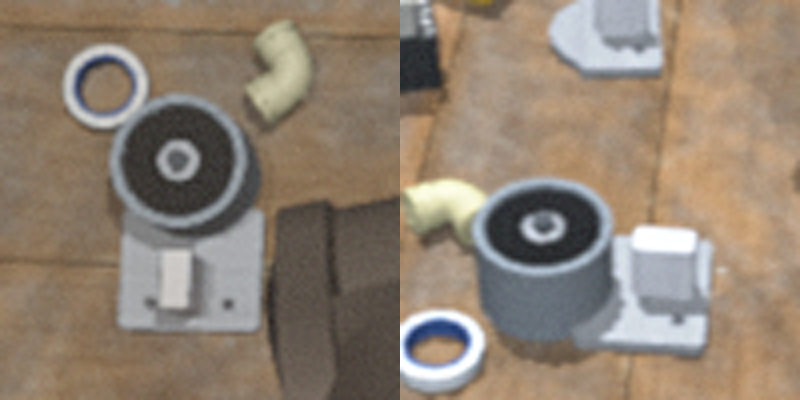

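View pics/fin_t.png

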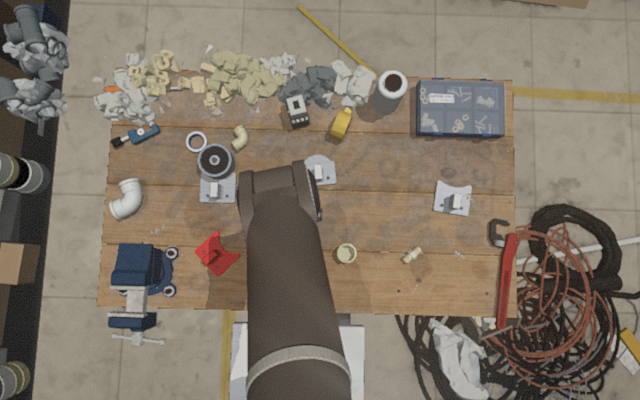

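The view is clear. leaf_b lies flat and hugs the pipe, with its block at about (215,189). leaf_a at (453,198), leaf_c at (318,172) and the red leaf at (217,255) are where they were. The measured arc centre is about (534.2, 209.5) against the pipe axis (534.6, 209.3), so I'm handing in.

```bash
python3 -c "
from workcell import arm
print(arm.sign_off()); print(arm.observe()['time'])"
```

```text
the job is handed in; nothing more can be done
None
the job is handed in; nothing more can be done
```

leaf_b, the leaf with the 40 mm hollow, is lying flat on the bench and seated against the pipe. The job was handed in at about 12 s.

I gripped leaf_b by its block, set it down in front of the pipe and slid its hollow onto the wall with small wiggles. After letting go, I pushed low on its back edge with closed fingers to seat it.

- **Seating force:** under the final push it stopped against the wall and took about 22 N with under 1 mm of further movement.
- **Position:** the last picture puts the hollow's arc centre at about (534.2, 209.5) mm, against the pipe axis at (534.6, 209.3) mm. That is within the roughly 2 mm camera accuracy.
- **Yaw:** the three visible edges gave slightly different angles, from 0.01 to 0.024 rad. I put this down to image noise.
- **Rocking:** I did not test this separately; that it does not rock is judged from the force stop and the picture.
- **Other leaves:** leaf_a, leaf_c and the red look-alike appear unmoved in the last picture. The arm was clear of everything.

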